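# Start the last lag screw of the bench vise square

### The arm

A 6-joint arm with a two-finger parallel gripper is mounted at the origin on the work surface. World frame = base frame: x ahead of the robot, y to its left, z up, the work surface at z = 0. Lengths are in mm, angles in rad, forces in N, time in s.
With the tool pointing down it reaches from about 300 to 775 mm from the base axis. Payload 14.6 kg.
Tool frame: the origin (TCP) lies on the centre line of the jaws, within the pads' length; the fingertips stand 19 mm ahead of it and the grasp point (between the pads) is the TCP (bot.tip_reach is the distance from the TCP to the fingertips, in mm); y points along the fingers, x is the direction in which the jaws open and shut, and the axes are right-handed (so a half turn about y gives the same grasp; the last joint's range is limited). The gripper opens to 85 mm and grips with 20 to 120 N. Pads are 22 mm wide; open, the fingers measure 114 mm over their backs; the gripper's body (76 mm by 85 mm) begins 54 mm behind the grasp point. The pads swing forward as they close: fully open they stand 13 mm farther back than shut.
Start: joints at [-1.243, 0.3, 1.521, -0, 1.321, -0.067], TCP at [211.535, -507.683, 226.681] pointing down, gripper open.
Joint ranges: [-3.03, 3.03], [-0.79, 2.21], [0.23, 2.52], [-1.04, 4.18], [0, 3.07], [-2.55, 2.55]. Speed limits (rad/s): [2.22, 2.22, 2.57, 3.14, 3.14, 3.14].

### API

Orientations are given as a unit quaternion [w, x, y, z].
In Python, from rig import bot gives the robot as it stands. Calls block until the motion is done:
- bot.move_to(position, orientation): joint-space move of the TCP to a pose.
- bot.servo_line(position, attitude=None, speed=150, until_force=None): straight line of the TCP; attitude=None keeps the orientation; speed is the mean speed in mm/s. With until_force (N) it stops when the force on the tool has changed by that much, and returns True; else False.
- bot.move_joints(angles): joint-space move.
- bot.move_gripper(opening, grip_force=None): finger opening in mm; grip_force is the grip in N (None keeps the last); returns when the fingers have stopped.
- bot.dwell(seconds).
- bot.ik(position, orientation): joint angles nearest the present ones, or None.
- bot.read_state(): the state.
- bot.read_camera(name): name is "side" or "top" or "wrist"; returns a dict with "image" (384x512x3 uint8, blue, green, red), "depth" (384x512 float32, mm along the optical axis (not along the pixel's ray), 0 where there is no reading), "fovy" (degrees; the focal length in pixels is half the picture's height over the tangent of half this angle, whatever the lens; pixels are square), "cx", "cy" (the principal point, pixels), "k1" (the pictures are not rectified: a ray, as slopes to the right and down, at radius r is drawn at 1 + k1 r^2 times it, then the intrinsics apply), "eye" and "attitude" of the camera in the world; the wrist camera has in their place "mount" (4x4, takes a point from camera to tool coordinates, whose origin is the TCP and whose axes are the tool frame's). Camera axes: x right, y down, z forward; pixel columns grow to the right and rows downward; lengths in mm; the calibration is good to about 2 mm. A picture is of the moment at which its call begins: read the wrist's pose just before it.
A pose or a line that the arm cannot do raises bot.MotionError and nothing moves.
- bot.finish_job(): hands the job in, once; it reports no verdict.
The state is a dict: "clock": time; "joint_positions": joint angles; "qvel": joint speeds; "effort": joint torques, N m; "ee_pos": TCP position; "tool_rot": TCP orientation; "ft_force": force on the tool from outside, world axes, zero at the start; "moment": the same for the moment, N m; "grip_width": finger opening in mm.
Only numpy, scipy, OpenCV 4.12 (cv2) and the standard library are available. Lean on these libraries where they do the work, as an engineer would, in place of code of your own. Each camera call takes 0.05 s, during which the arm holds its last target.

### The job

The machine vise is being screwed to the bench: three of its four hex-head lag screws are already started and stand square, the fourth still leans loosely in its pilot hole. Take the largest socket driver from the stand, seat it gently and fully over the leaning head (pressed hard, the loose screw sinks down its hole), bring driver and screw upright over the hole before turning, and start it with half a turn clockwise. Leave the screw standing square, put the driver back upright in its own hole of the stand and let go, and leave the other drivers and the watch case where they are.

Things in the scene. Friction and masses are not known exactly. Their poses are not given: they have to be found in the camera images.
- driver_grip (a point): centre of the handle of the largest of three socket drivers standing socket-down in the stand: dark hexagonal handle 30 mm across flats, 64 mm tall, driver 127 mm overall, 0.2 kg. On the axis, 86 mm above the socket's mouth; z up the handle. At zero yaw two flats face +x and -x. Grip any pair of flats, up to 8 mm above or below this point. No pose while the fingers hold it.
- driver_socket (a point): centre of the socket's floor inside the same driver, 75 mm below the grip point and 11 mm above the socket's mouth. The socket is 27 mm wide outside; its hexagonal recess, 7 mm deep, is 18.2 mm across flats (1.2 mm wider than the screw head), flats parallel to the handle's, below it a round lead-in 4 mm deep that widens to 25 mm at the mouth.
- driver: the same driver as a body, origin at the centre of its socket's mouth (its lowest end), z up the handle.
- stand: wooden block 62 x 190 mm, 45 mm high, fixed to the bench, origin at the middle of its underside. Its three holes lie in a row along its y: the big driver at y = +62 mm, the middle one at -5, the smallest at -62.
- stand_hole0 (a point): centre of the mouth of the big driver's own hole in the stand's top face, 45 mm above the bench. The hole is round, 32 mm wide and 36 mm deep: the resting socket's mouth is 9 mm above the bench.
- lag: the lag screw to be started. Origin: centre of its pilot hole at the bench surface, in the slot of one of the vise's ears (12 mm thick). The screw can lean about this point any way, up to 14 degrees, and stays as left; about 3 N sideways at the head moves it. Square means vertical, its head right above this point. This frame does not move with the screw.
- lag_head (a point): centre of the flat top of that screw's head, 47 mm along the screw from the pilot hole; z points up along the screw and so shows its lean (7 to 10 degrees at the start). The head is plain steel, hexagonal, 17 mm across flats, 7 mm high, on a 10 mm shank. This frame does not turn with the head: which way its flats face differs each time and must be seen or felt.
- lag_turn (a joint): how far that screw has been turned, rad: 0 at the start, growing clockwise seen from above; half a turn is 3.14. The pitch is 4.5 mm, so it sinks 2.25 mm in half a turn. Turning takes about 0.12 N m; the socket has some 8 degrees of play each way on the head.
- vise: low grey machine vise fixed on the bench: bed 170 x 96 mm, 62 mm high over the jaws, origin at the middle of its underside; spindle and tommy bar reach 140 mm to its -x. Slotted ears at +-45 mm along its x and +-78 mm along its y hold one screw each; three stand upright, just like the leaning one otherwise. Which one leans varies.
- driver_mid: bystander: middle-sized socket driver, loose in the stand, hexagonal handle 24 mm across flats, 121 mm long; origin at its lower end.
- driver_small: bystander: smallest socket driver, loose in the stand, hexagonal handle 20 mm across flats, 115 mm long; origin at its lower end.
- watch_case: bystander: loose round wooden watch case, 44 mm wide and 11 mm high, lying on the bench; origin at the middle of its underside.
- lag_push (a joint): how far that screw has been pressed straight down its pilot hole without turning, m: 0 at the start. The loose screw gives way under more than about 18 N of push along its axis, which spoils the start; 5 N is plenty to seat the socket.
Not all that is in view belongs to the job. Leave any pink or red look-alike of the driver alone.

How it is judged (in metres and radians):
On the way, in this order (a step that is already met when the one before it is completed fails the run):
1. the driver is fully down on the screw's head and both stand upright over the hole, the screw not yet turned (distance between driver_socket and lag_head below 0.004 m and angle between lag_head's own z axis and vertical below 0.07 rad and angle between driver_socket's own z axis and vertical below 0.08 rad and value of joint lag_turn below 0.3 rad), for 0.2 s.
2. the driver, still on the head, has turned the screw about half a turn (value of joint lag_turn above 2.6 rad and distance between driver_socket and lag_head below 0.006 m and angle between lag_head's own z axis and vertical below 0.08 rad), for 0.1 s.
At the end, for the whole second after the job is handed in: the screw has been turned 2.6 to 4.4 rad (150 to 250 degrees) clockwise and stands within 0.08 rad (4.5 degrees) of vertical; the big driver rests upright (within 0.15 rad) and released in its own hole of the stand, within 4 mm of the bottom and 6 mm of the hole's axis, at rest (value of joint lag_turn between 2.6 and 4.4 rad and angle between lag_head's own z axis and vertical below 0.08 rad and horizontal distance between driver and stand_hole0 below 0.006 m and z of driver in the frame of stand below 0.013 m and angle between driver_grip's own z axis and vertical below 0.15 rad and linear speed of driver below 0.02 m/s); the robot touches nothing.
It fails at once if the screw turned in while leaning (more than 0.35 rad turned at more than 0.10 rad of lean: cross-started) (value of joint lag_turn above 0.35 rad and angle between lag_head's own z axis and vertical above 0.1 rad).
It fails at once if the screw pressed more than 3 mm straight down its pilot hole instead of being turned in (value of joint lag_push above 0.003 m).
It fails at once if another driver or the watch case disturbed by more than 20 mm (distance of any of driver_mid, driver_small, watch_case from where it was at the start of the episode above 0.02 m).
It also fails if it takes over 72 s, if anything falls off the work surface, if the arm or the gripper's body presses on something with over 40 N, if the wrist force passes 120 N, or if a joint passes its speed limit or range.

## Working session

There is one attempt and no reset: what is moved stays moved. The work goes in short steps, each a Python script; the robot and the scene stay as the last script left them, time stands still between calls to the robot, and variables do not carry over. Pictures are saved under pics/ and viewed, and the job is handed in when it is done.

```bash
ls; mkdir -p pics
python3 - <<'E'
from rig import bot
import cv2
s=bot.read_state();print(s)
for n in ["side","top","wrist"]:
    c=bot.read_camera(n); cv2.imwrite(f"pics/a_{n}.png",c["image"])
    print(n,{k:v for k,v in c.items() if k not in("image","depth")},c["depth"].min(),c["depth"].max())
E
```

```text
pics
{'clock': 0.0, 'joint_positions': array([-1.24262388e+00,  3.00479240e-01,  1.52160009e+00, -3.51174503e-05,
        1.32070885e+00, -6.65943704e-02]), 'qvel': array([-0.00115861,  0.00095312, -0.00070689, -0.00011364, -0.00127223,
       -0.0011919 ]), 'effort': array([-9.74780523e-04, -5.43500948e+01, -3.61795413e+01, -1.19597125e-04,
        3.98705524e-03, -2.97549684e-05]), 'ee_pos': array([ 211.43801133, -507.46449475,  226.10881523]), 'tool_rot': array([ 0.58859305, -0.58809743,  0.39257942, -0.39189416]), 'ft_force': array([0.36878915, 0.62680257, 0.69528166]), 'moment': array([ 0.01583405,  0.04698787, -0.00973963]), 'grip_width': 85.29063093210875}
side {'fovy': 46.044522628442465, 'cx': 266.09662552959844, 'cy': 188.60541393032523, 'k1': 0.033307202017561315, 'eye': array([335.30944561, 620.5581844 , 778.49995844]), 'attitude': array([ 0.06548018, -0.20900884,  0.91743528, -0.33217488])} 0.0 2610.1694
top {'fovy': 55.535474375634855, 'cx': 254.14912318811866, 'cy': 188.34708027897406, 'k1': 0.02326746913057468, 'eye': array([427.23563343, 100.39106747, 831.60864107]), 'attitude': array([ 0.07506734, -0.63645468,  0.76281584, -0.08603674])} 0.0 1749.8196
wrist {'fovy': 58.38486253793777, 'cx': 256.9760796346232, 'cy': 190.30185792963144, 'k1': -0.07139402061909433, 'mount': array([[ 9.99999241e-01, -1.22824551e-03,  9.88349065e-05,
        -4.73720237e-02],
       [-4.83719348e-04, -3.17525122e-01,  9.48249737e-01,
        -1.48298808e+02],
       [-1.13330092e-03, -9.48249065e-01, -3.17525475e-01,
         8.14980383e+01],
       [ 0.00000000e+00,  0.00000000e+00,  0.00000000e+00,
         1.00000000e+00]])} 0.0 1477.892
```

View pics/a_side.png

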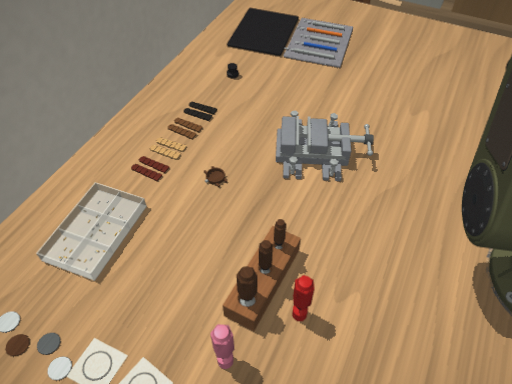

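View pics/a_top.png

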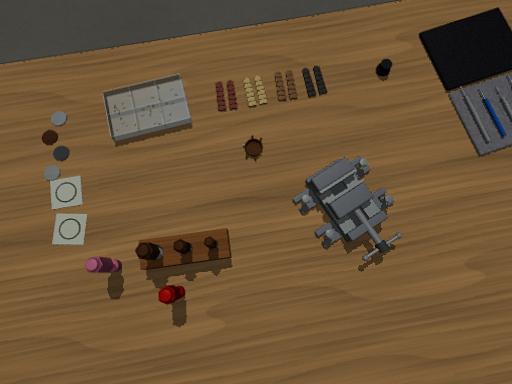

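View pics/a_wrist.png

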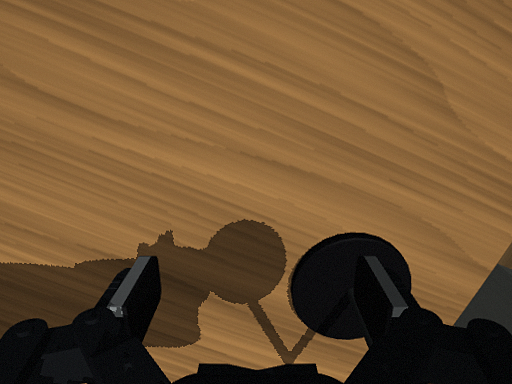

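```bash
cat > h.py <<'E'
import numpy as np, cv2
from scipy.spatial.transform import Rotation as R
def rot(q): return R.from_quat([q[1],q[2],q[3],q[0]]).as_matrix()
def quat(M):
    x=R.from_matrix(M).as_quat(); return np.array([x[3],x[0],x[1],x[2]])
def intr(c):
    f=c["image"].shape[0]/2/np.tan(np.radians(c["fovy"]/2))
    return np.array([[f,0,c["cx"]],[0,f,c["cy"]],[0,0,1.]]), np.array([c["k1"],0,0,0,0.])
def grab(bot,name,save=None):
    s=bot.read_state(); c=bot.read_camera(name)
    if name=="wrist":
        M=np.array(c["mount"]); T=rot(s["tool_rot"])
        c["Rm"]=T@M[:3,:3]; c["t"]=np.array(s["ee_pos"])+T@M[:3,3]
    else:
        c["Rm"]=rot(c["attitude"]); c["t"]=np.array(c["eye"])
    if save:
        cv2.imwrite(f"pics/{save}.png",c["image"])
        np.savez(f"pics/{save}.npz",**{k:np.asarray(v) for k,v in c.items()})
    return c
def load(n):
    d=np.load(f"pics/{n}.npz"); c={k:d[k] for k in d.files}
    for k in("fovy","cx","cy","k1"): c[k]=float(c[k])
    return c
def rays(c,uv):
    K,d=intr(c)
    p=cv2.undistortPoints(np.asarray(uv,float).reshape(-1,1,2),K,d).reshape(-1,2)
    r=np.c_[p,np.ones(len(p))]
    return r@c["Rm"].T           # not normalised: depth 1
def onplane(c,uv,z):
    r=rays(c,uv); return c["t"]+r*((z-c["t"][2])/r[:,2])[:,None]
def cloud(c):
    h,w=c["depth"].shape
    u,v=np.meshgrid(np.arange(w),np.arange(h))
    r=rays(c,np.c_[u.ravel(),v.ravel()])
    P=c["t"]+r*c["depth"].ravel()[:,None]
    P[c["depth"].ravel()==0]=np.nan
    return P.reshape(h,w,3)
def proj(c,P):
    K,d=intr(c); P=(np.atleast_2d(P)-c["t"])@c["Rm"]
    return cv2.projectPoints(P.reshape(-1,1,3),np.zeros(3),np.zeros(3),K,d)[0].reshape(-1,2)
def tri(cs,uvs):
    A=np.zeros((3,3));b=np.zeros(3)
    for c,uv in zip(cs,uvs):
        r=rays(c,[uv])[0]; r/=np.linalg.norm(r); Q=np.eye(3)-np.outer(r,r); A+=Q;b+=Q@c["t"]
    X=np.linalg.solve(A,b)
    res=[]
    for c,uv in zip(cs,uvs):
        r=rays(c,[uv])[0]; r/=np.linalg.norm(r); Q=np.eye(3)-np.outer(r,r); res.append(np.linalg.norm(Q@(X-c["t"])))
    return X,res
def down(yaw,tilt=np.eye(3)):
    # tool y = down, tool x at angle yaw
    x=np.array([np.cos(yaw),np.sin(yaw),0]); y=np.array([0,0,-1.]); z=np.cross(x,y)
    return tilt@np.c_[x,y,z]
E
python3 - <<'E'
from rig import bot
from h import *
t=grab(bot,"top","t0"); s=grab(bot,"side","s0")
print(rot(bot.read_state()["tool_rot"]).round(3))
P=cloud(t)
for n,(u,v) in dict(big=(146,250),mid=(180,246),small=(210,242),v0=(340,185),red=(168,295),pink=(95,265),watch=(254,148),bench=(300,300)).items(): print(n,P[v,u].round(1))
P=cloud(s)
for n,(u,v) in dict(big=(246,272),mid=(265,245),small=(279,225),vise=(318,140),watch=(216,176),bench=(400,300)).items(): print(n,P[v,u].round(1))
a=cv2.resize(t["image"][140:280,280:410],None,fx=4.4,fy=4.2,interpolation=cv2.INTER_CUBIC)
cv2.imwrite("pics/t0v.png",a)
a=cv2.resize(s["image"][100:190,260:390],None,fx=5,fy=5,interpolation=cv2.INTER_CUBIC); cv2.imwrite("pics/s0v.png",a)
E
```

```text
[[ 0.385 -0.     0.923]
 [-0.923  0.     0.385]
 [-0.001 -1.     0.   ]]
big [506.9 297.1 133.8]
mid [503.4 234.2 127.3]
small [501.4 177.5 119.5]
v0 [ 586.2 -123.3   21.3]
red [418.2 268.7 123.8]
pink [497.5 397.5 124.2]
watch [714.7  52.8   5.2]
bench [354.7  16.1  -1.1]
big [506.3 305.6 135.8]
mid [502.7 241.9 127.9]
small [501.1 186.8 116.9]
vise [ 531.3 -100.3   63.1]
watch [713.4  52.3   4.2]
bench [258.2 164.6  -2. ]
```

View pics/t0v.png

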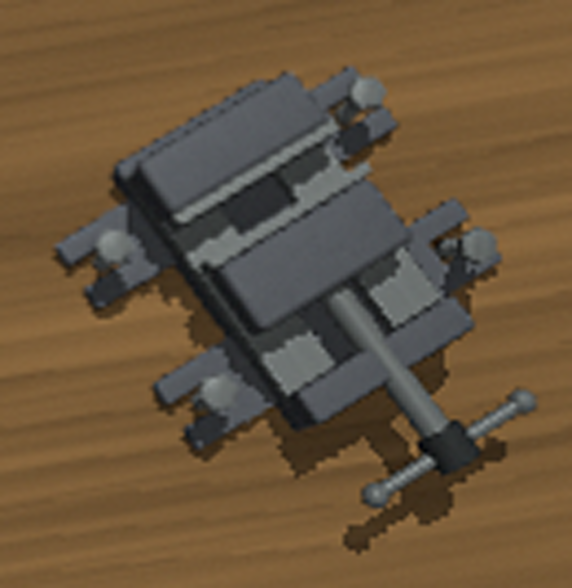

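View pics/s0v.png

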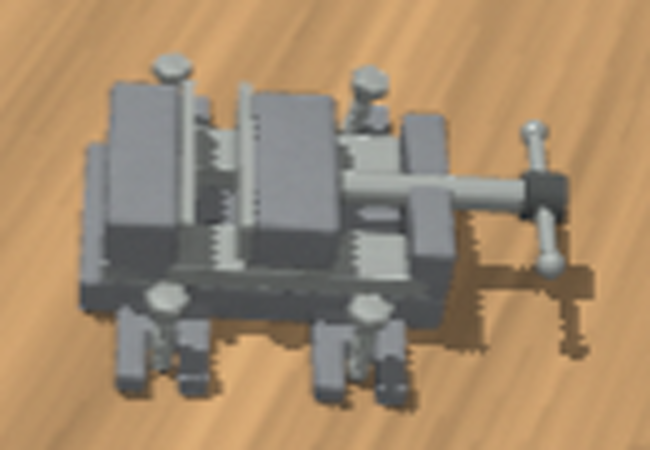

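Run:
```python
from h import *
t=load("t0");s=load("s0")
tp=[(118,243),(218,388),(368,92),(480,245)]
sp=[(168,298),(369,308),(173,68),(370,83)]
X=[]
for a,b in zip(tp,sp):
    ua=(280+a[0]/4.4-.4,140+a[1]/4.2-.4); ub=(260+b[0]/5-.4,100+b[1]/5-.4)
    x,r=tri([t,s],[ua,ub]); X.append(onplane(t,[ua],47)[0]); print(ua,ub,x.round(1),np.round(r,1),onplane(t,[ua],47).round(1),onplane(s,[ub],47).round(1))
X=np.array(X)
for i in range(4):
  for j in range(i): print(j,i,np.linalg.norm(X[i]-X[j]).round(1))
```

```text
(306.41818181818184, 197.45714285714286) (293.20000000000005, 159.2) [566.  -38.4  43.3] [1.6 1.6] [[566.9 -37.5  47. ]] [[563.3 -35.2  47. ]]
(329.1454545454546, 231.98095238095237) (333.40000000000003, 161.2) [482.7 -70.   45.8] [1.7 1.7] [[484.3 -69.4  47. ]] [[480.8 -69.1  47. ]]
(363.23636363636365, 161.5047619047619) (294.20000000000005, 113.19999999999999) [ 623.9 -180.9   44.2] [1.3 1.3] [[ 624.5 -179.7   47. ]] [[ 621.5 -177.8   47. ]]
(388.6909090909091, 197.9333333333333) (333.6, 116.19999999999999) [ 533.6 -215.8   42.1] [0.8 0.8] [[ 533.7 -213.7   47. ]] [[ 531.4 -210.3   47. ]]
0 1 88.6
0 2 153.4
1 2 178.4
0 3 179.3
1 3 152.5
2 3 97.0
```

```bash
python3 - <<'E'
from rig import bot
from h import *
for i,dp in enumerate([-1.2,1.0]):
    psi=-.374+dp
    p=np.array([538,-205,130.])
    bot.move_to(p,quat(down(psi)))
    bot.dwell(.15)
    st=bot.read_state();print(st["clock"],st["ee_pos"].round(1),st["joint_positions"].round(2))
    c=grab(bot,"wrist",f"w{i}")
E
python3 -c "
import cv2
for i in (0,1):
    a=cv2.imread(f'pics/w{i}.png'); cv2.imwrite(f'pics/w{i}b.png',cv2.resize(a,(780,585)))"
```

```text
2.0667 [ 537.8 -205.8  130.2] [-0.43  0.45  1.55 -0.    1.14  1.15]
4.1667 [ 538. -205.  130.] [-0.43  0.45  1.55 -0.    1.14 -1.05]
```

View pics/w0b.png

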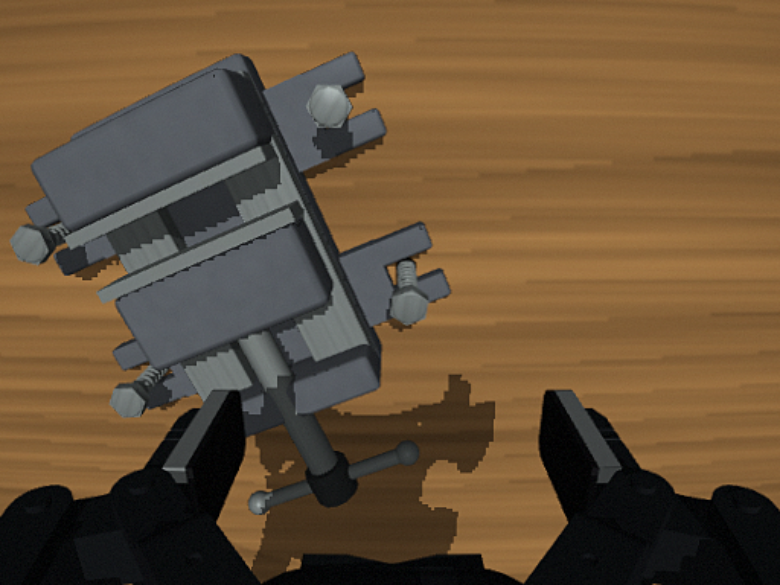

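View pics/w1b.png

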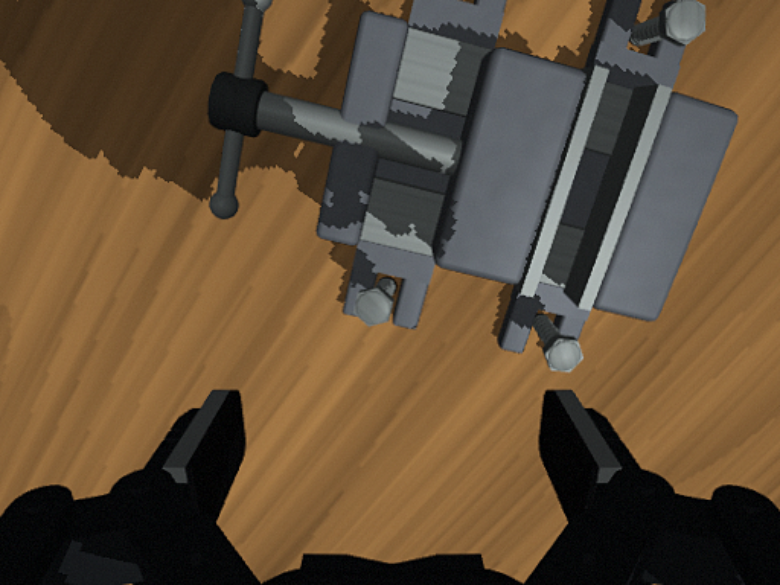

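```bash
cat > heads.py <<'E'
import sys
from h import *
for n,(x,y) in dict(w0=(408,303),w1=(374,304)).items():
    c=load(n); u=x*512/780;v=y*384/585
    P=cloud(c); m=(P[...,2]>42)
    m=m.astype(np.uint8)
    nl,lab,st,ce=cv2.connectedComponentsWithStats(m)
    l=lab[int(v),int(u)]; M=lab==l
    vs,us=np.where(M); Q=P[M]; print(n,"n",len(us),"px",us.mean().round(1),vs.mean().round(1),Q.mean(0).round(1),Q[:,2].min().round(1),Q[:,2].max().round(1))
    # plane fit
    A=np.c_[Q[:,:2],np.ones(len(Q))]
    for k in range(6):
        co=np.linalg.lstsq(A,Q[:,2],rcond=None)[0]; r=Q[:,2]-A@co
        keep=np.abs(r)<1.0 if k else r>-2
        A=A[keep];Q=Q[keep]
    nn=np.array([-co[0],-co[1],1]);nn/=np.linalg.norm(nn); print("plane n",nn.round(3),len(Q),Q.mean(0).round(2))
    u0,v0=int(u),int(v)
    a=c["image"][v0-20:v0+20,u0-20:u0+20]; cv2.imwrite(f"pics/{n}h.png",cv2.resize(a,None,fx=14,fy=14,interpolation=cv2.INTER_CUBIC))
E
python3 heads.py
```

```text
w0 n 503 px 267.7 199.9 [ 534.5 -213.5   46.9] 42.0 49.4
plane n [-0.128 -0.012  0.992] 336 [ 533.37 -213.67   47.3 ]
w1 n 502 px 244.4 200.8 [ 532.7 -213.5   47. ] 42.1 50.1
plane n [-0.146  0.004  0.989] 383 [ 532.65 -214.     47.31]
```

```bash
python3 -c "
import cv2,numpy as np
a=[cv2.resize(cv2.imread(f'pics/w{i}h.png'),(390,390)) for i in (0,1)]
cv2.imwrite('pics/hh.png',np.hstack(a))"
```

```text
(no output)
```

View pics/hh.png

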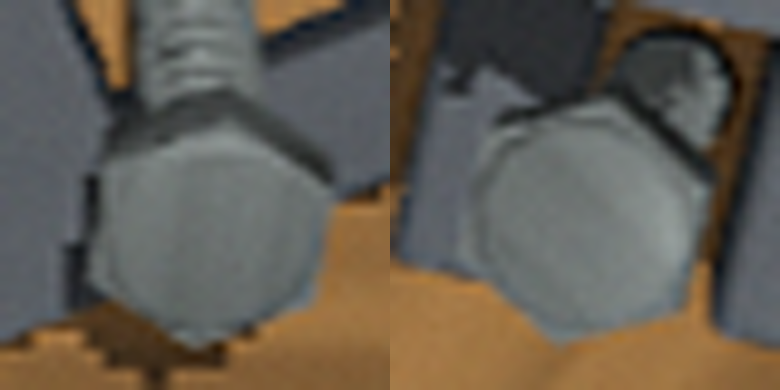

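```bash
cat > hex.py <<'E'
from h import *
n=np.array([-.137,-.004,.99]);n/=np.linalg.norm(n); C=np.array([533,-213.8,47.3])
data=dict(w0=((408,303),[(108,160),(222,122),(330,190),(318,298),(200,345),(92,280)]),
          w1=((374,304),[(490,135),(600,98),(710,185),(690,298),(562,340),(460,260)]))
for k,((x,y),pts) in data.items():
    c=load(k);u0=int(x*512/780);v0=int(y*384/585)
    pts=np.array(pts,float)
    if k=="w1": pts[:,0]-=390
    uv=np.array([u0-20,v0-20])+pts/9.75-.45
    r=rays(c,uv); X=c["t"]+r*(((C-c["t"])@n)/(r@n))[:,None]
    ctr=X.mean(0); d=X-ctr; a=np.degrees(np.arctan2(d[:,1],d[:,0]))
    z=np.exp(6j*np.radians(a)).mean()
    print(k,ctr.round(1),np.linalg.norm(d,axis=1).round(1),"corner angs mod60",(a%60).round(1),"mean",np.degrees(np.angle(z))/6%60)
    # other heads
    P=cloud(c); m=((P[...,2]>42)).astype(np.uint8); nl,lab,st,ce=cv2.connectedComponentsWithStats(m)
    for l in range(1,nl):
        if 200<st[l,4]<1200:
            Q=P[lab==l]; 
            z=Q[:,2]; T=Q[z>np.median(z)-1.5]; 
            print("  blob",ce[l].round(0),st[l,4],T.mean(0).round(1), ((T.min(0)+T.max(0))/2).round(1))
E
python3 hex.py
```

```text
w0 [ 533.4 -213.9   47.4] [9.8 9.2 9.3 9.7 9.5 9.6] corner angs mod60 [51.4 55.9 52.2 55.6 55.2 53.3] mean 53.92422606211933
  blob [216.  69.] 663 [ 623.6 -179.8   47.9] [ 623.9 -179.7   48.1]
  blob [ 21. 160.] 561 [565.3 -36.   47.7] [564.9 -35.6  47.9]
  blob [268. 200.] 503 [ 534.2 -213.6   47.4] [ 534.1 -213.7   47.6]
  blob [ 84. 262.] 456 [482.3 -69.6  47.6] [481.6 -69.4  47.7]
w1 [ 532.8 -213.6   47.3] [ 9.4  9.3  9.7  9.7  9.5 10. ] corner angs mod60 [54.2 58.5 54.  59.6 54.8 56.2] mean 56.19899656693182
  blob [448.  14.] 736 [564.6 -36.   47.9] [564.4 -35.8  48.3]
  blob [244. 201.] 502 [ 533.  -213.9   47.4] [ 533.1 -214.3   47.9]
  blob [369. 232.] 459 [ 623.1 -179.4   47.8] [ 623.7 -179.4   48. ]
```

View stand.

Run:
```python
from rig import bot
from h import *
for i,(dp,p) in enumerate([(-.9,[505,275,205.]),(1.0,[505,285,205.])]):
    psi=.535+dp
    bot.move_to(np.array(p),quat(down(psi)))
    bot.dwell(.15)
    st=bot.read_state();print(st["clock"],st["ee_pos"].round(1),st["joint_positions"].round(2))
    c=grab(bot,"wrist",f"d{i}")
    cv2.imwrite(f'pics/d{i}b.png',cv2.resize(c["image"],(780,585)))
```

```text
6.1417 [505.3 274.4 204.9] [ 0.43  0.37  1.47 -0.    1.29  0.8 ]
7.9917 [505. 285. 205.] [ 0.45  0.38  1.46  0.    1.3  -1.08]
```

View pics/d0b.png

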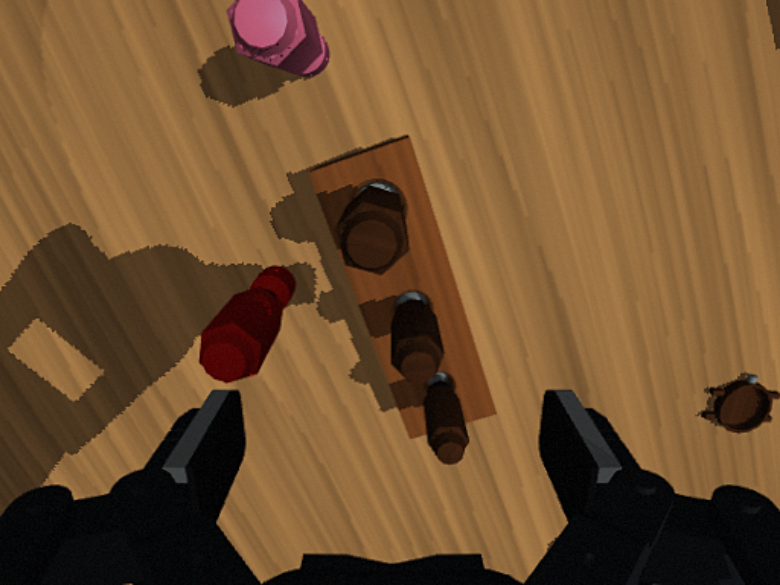

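View pics/d1b.png

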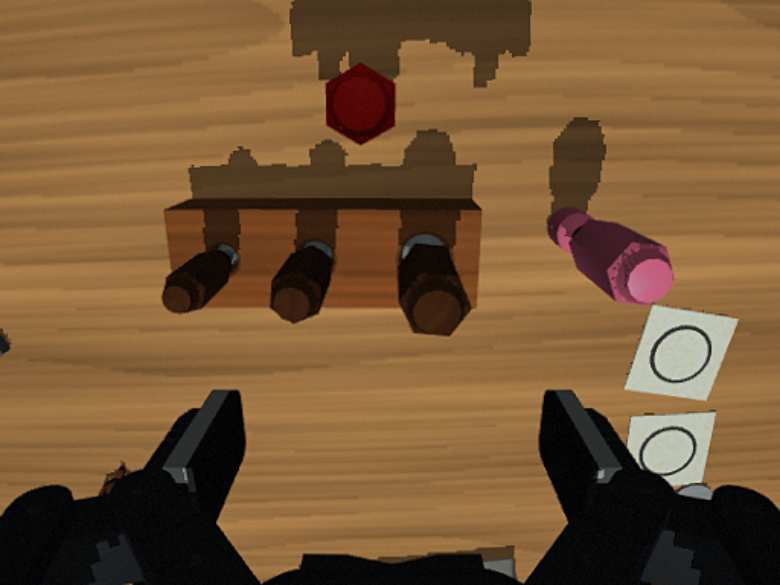

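Run:
```python
from h import *
ims=[]
for n,(x,y) in dict(d0=(373,235),d1=(435,290)).items():
    c=load(n); u0=int(x*512/780);v0=int(y*384/585); print(n,u0,v0)
    a=c["image"][v0-32:v0+32,u0-32:u0+32]; a=cv2.convertScaleAbs(a,alpha=2.2,beta=20); ims.append(cv2.resize(a,(390,390),interpolation=cv2.INTER_CUBIC))
    P=cloud(c); m=(P[...,2]>125).astype(np.uint8)
    nl,lab,st,ce=cv2.connectedComponentsWithStats(m)
    for l in range(1,nl):
        if st[l,4]>100 : print(ce[l].round(),st[l,4],np.nanmedian(P[lab==l],0).round(1))
    m=(abs(P[...,2]-45)<3)
    print("stand",np.nanmin(P[m],0).round(),np.nanmax(P[m],0).round())
cv2.imwrite("pics/dd.png",np.hstack(ims))
```

```text
d0 244 154
[171.  14.] 929 [498.7 403.6 126.6]
[244. 156.] 1574 [508.5 306.9 134.4]
[147. 237.] 589 [418.6 275.3 126.5]
[274. 241.] 331 [504.6 238.5 125.9]
[256. 341.] 27841 [507.6 283.3 277.5]
stand [428. -56.  42.] [605. 339.  48.]
d1 285 190
[236.  68.] 1003 [417.7 274.7 126.6]
[426. 183.] 709 [498.3 403.7 126.6]
[285. 200.] 1430 [504.2 303.8 134.5]
[191. 199.] 387 [504.1 238.4 125.9]
[256. 341.] 27852 [494.6 284.2 277.7]
stand [470. 147.  42.] [540. 393.  48.]
```

View pics/dd.png

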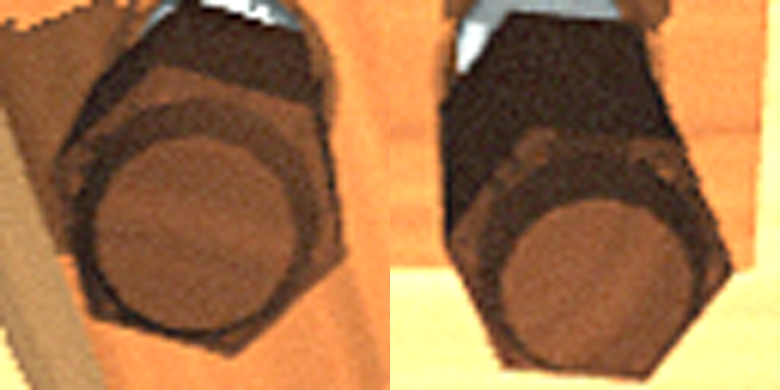

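Run:
```python
from h import *
D=dict(d0=((244,154),[(158,65),(322,105),(345,250),(232,352),(92,318),(60,155)],(196,232)),
 d1=((285,190),[(148,130),(290,135),(342,268),(255,380),(112,368),(58,235)],(597-390,290)))
cs=[];uvs=[];cu=[]
for n,((u0,v0),p,cc) in D.items():
    c=load(n); p=np.array(p,float)
    uv=np.array([u0-32,v0-32])+p/6.094-.45
    X=onplane(c,uv,127); ctr=X.mean(0); d=X-ctr;a=np.degrees(np.arctan2(d[:,1],d[:,0]))
    print(n,ctr.round(1),np.linalg.norm(d,axis=1).round(1),(a%60).round(1),a.round(0), np.degrees(np.angle(np.exp(6j*np.radians(a)).mean()))/6%60)
    cuv=np.array([u0-32,v0-32])+np.array(cc)/6.094-.45
    print(" disc",onplane(c,[cuv],136).round(1)); cs.append(c);uvs.append(cuv); cu.append(uv)
X,r=tri(cs,uvs);print("disc tri",X.round(1),np.round(r,2))
# stand top corners via images
for n,pts in dict(d0=[(410,137),(496,413),(310,170)],d1=[(165,210),(481,210),(477,307),(168,305)]).items():
    c=load(n); q=np.array(pts)*[512/780,384/585]
    print(n,onplane(c,q,45).round(1).tolist())
# socket / hole silver collar visible
```

```text
d0 [508.2 305.6 127. ] [16.6 17.6 16.5 16.8 17.6 16.6] [24.8 20.1 22.7 20.2 24.1 17.5] [  85.   20.  -37. -100. -156.  137.] 21.582595720233712
 disc [[507.8 305.3 136. ]]
d1 [506.4 304.7 127. ] [16.2 17.3 16.4 17.1 17.4 16.6] [21.  23.8 22.  21.2 22.6 19.7] [-159.  144.   82.   21.  -37. -100.] 21.694090221902588
 disc [[507.3 304.7 136. ]]
disc tri [507.7 304.9 134.8] [0.15 0.15]
d0 [[540.1, 336.0, 45.0], [532.0, 146.4, 45.0], [479.6, 339.5, 45.0]]
d1 [[470.9, 150.1, 45.0], [478.5, 338.9, 45.0], [539.8, 337.3, 45.0], [531.3, 141.5, 45.0]]
```

Run:
```python
from rig import bot
from h import *
q=quat(down(np.radians(-8.3)))
bot.move_to(np.array([507.5,305,180.]),q)
bot.servo_line(np.array([507.5,305,95.]),q,speed=120)
w=bot.move_gripper(20,60)
bot.dwell(.1)
st=bot.read_state();print(st["clock"],st["ee_pos"].round(1),st["grip_width"],st["ft_force"].round(2),st["moment"].round(3))
bot.servo_line(np.array([507.5,305,150.]),q,speed=80)
bot.dwell(.2)
st=bot.read_state();print(st["clock"],st["ee_pos"].round(1),st["grip_width"],st["ft_force"].round(2),st["moment"].round(3))
c=grab(bot,"wrist","g0");cv2.imwrite('pics/g0b.png',cv2.resize(c["image"],(780,585)))
c=grab(bot,"side","g0s")
a=c["image"][190:330,190:350];cv2.imwrite('pics/g0sb.png',cv2.resize(a,None,fx=4,fy=4))
```

```text
11.0583 [507.7 305.1  95.4] 28.936176280669102 [-0.52 -0.42  4.56] [-0.115  0.099  0.009]
12.1 [507.3 304.9 149.5] 28.846398913015275 [-0.94  0.27 -2.25] [ 0.069  0.004 -0.055]
```

View pics/g0b.png

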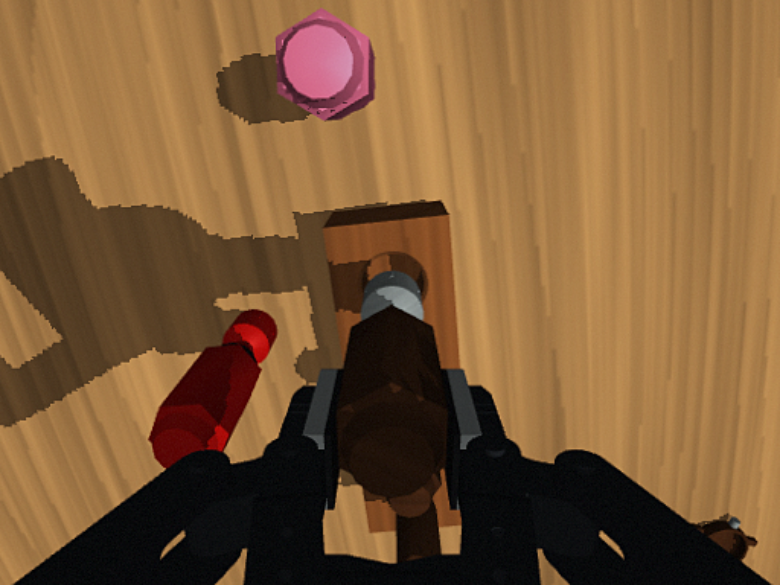

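View pics/g0sb.png

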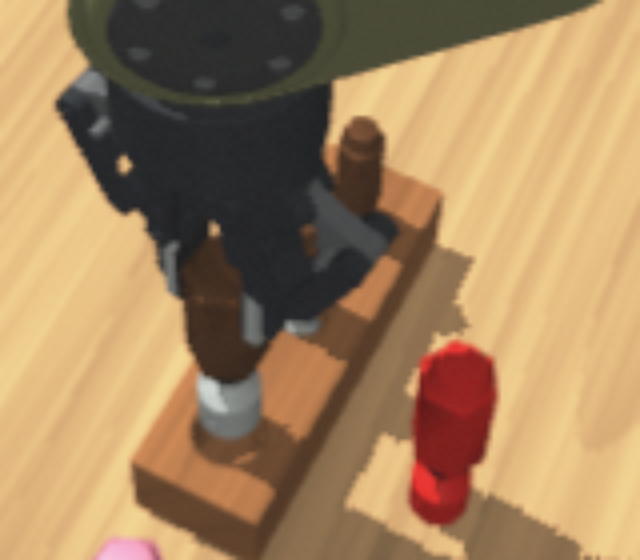

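Run:
```python
from h import *
c=load("g0"); M=c["mount"]; Tr=c["Rm"]@M[:3,:3].T; tcp=c["t"]-Tr@M[:3,3]
im=cv2.resize(c["image"],None,fx=3,fy=3,interpolation=cv2.INTER_CUBIC)
for y,col in((86,(0,255,0)),(32,(255,255,0)),(-32,(0,255,255))):
    th=np.linspace(0,2*np.pi,60); r=13.5 if y>40 else 17.3
    P=np.c_[r*np.cos(th),0*th+y,r*np.sin(th)]@Tr.T+tcp
    uv=proj(c,P)*3+1
    cv2.polylines(im,[uv.astype(np.int32)],True,col,1)
cv2.imwrite("pics/g0p.png",im[440:1040,500:1060])
```

```text
(no output)
```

View pics/g0p.png

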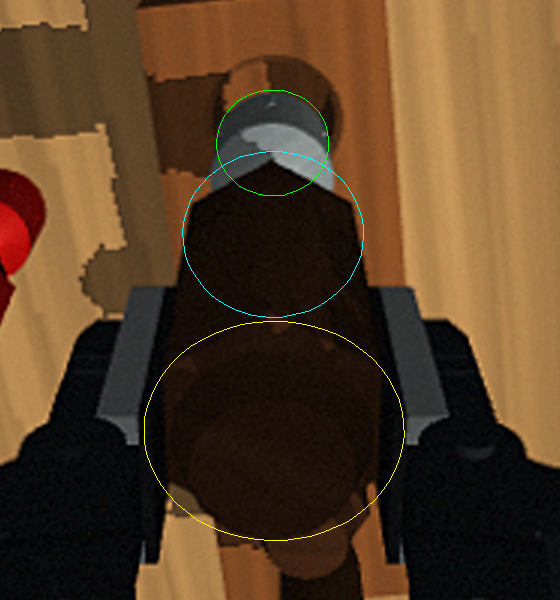

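```bash
cat >> h.py <<'E'
def tiltto(n):
    n=n/np.linalg.norm(n); z=np.array([0,0,1.]); a=np.cross(z,n); s=np.linalg.norm(a)
    if s<1e-9: return np.eye(3)
    return R.from_rotvec(a/s*np.arctan2(s,n[2])).as_matrix()
HOLE=np.array([540.4,-213.3,0.4])
HEAD=np.array([533.1,-213.8,47.0])
E
python3 - <<'E'
from rig import bot
from h import *
c=load("g0")
for p in [(279,55),(215,110),(342,110)]:
    print("holerim",onplane(c,[((500+p[0])/3-.3,(440+p[1])/3-.3)],45).round(1))
q=quat(down(np.radians(-8.3)))
bot.servo_line(np.array([507.5,305,240.]),q,speed=200)
n=HEAD-HOLE; n/=np.linalg.norm(n); print("n",n.round(3))
q=quat(down(np.radians(85),tiltto(n)))
bot.move_to(HEAD+n*(86+45),q)
bot.servo_line(HEAD+n*(86+12),q,speed=80)
bot.dwell(.25)
st=bot.read_state();print(st["clock"],st["ee_pos"].round(1),(HEAD+n*98).round(1),st["joint_positions"].round(2),st["ft_force"].round(2),st["moment"].round(3))
c=grab(bot,"wrist","p0");cv2.imwrite('pics/p0b.png',cv2.resize(c["image"],(780,585)))
a=grab(bot,"side","p0s")["image"][60:180,240:400];cv2.imwrite('pics/p0sb.png',cv2.resize(a,None,fx=4,fy=4))
E
```

```text
holerim [[511.4 321.8  45. ]]
holerim [[493.  309.8  45. ]]
holerim [[525.3 305.   45. ]]
n [-0.155 -0.011  0.988]
15.875 [ 518.1 -214.9  144.3] [ 517.9 -214.8  143.8] [-0.5   0.34  1.68  0.1   0.99 -2.03] [-0.12  0.46 -2.63] [-0.034  0.135  0.006]
```

View pics/p0b.png

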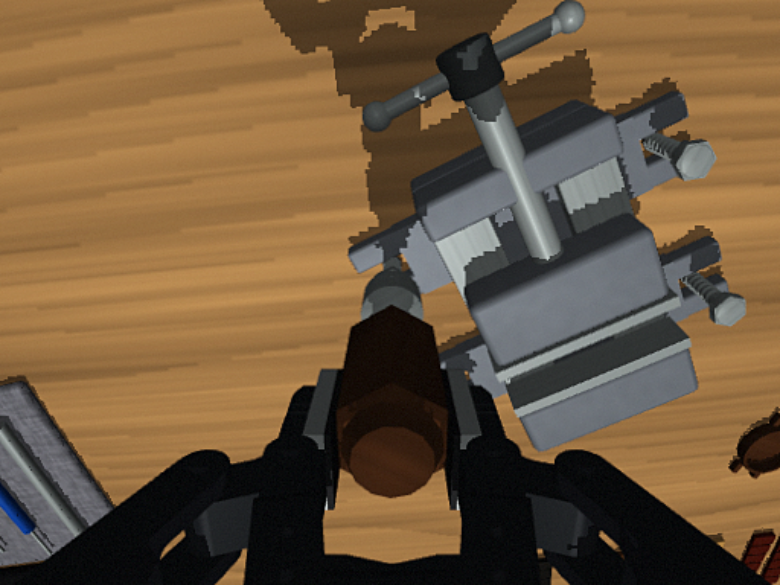

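View pics/p0sb.png

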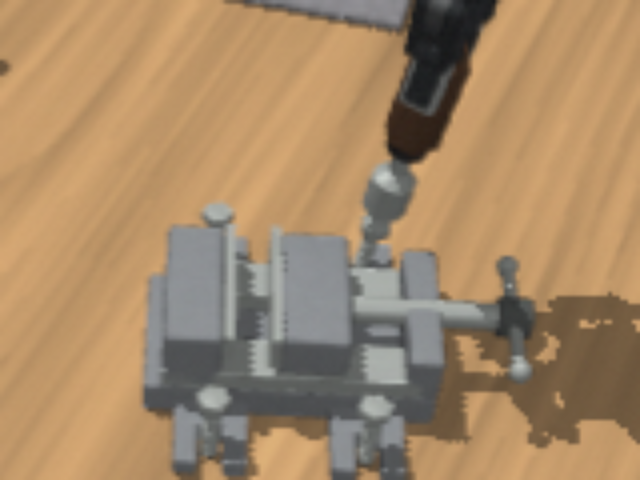

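Run:
```python
from rig import bot
from h import *
n=HEAD-HOLE; n/=np.linalg.norm(n)
q=quat(down(np.radians(85),tiltto(n)))
st=bot.read_state(); f0=st["ft_force"]
for h in (84.,80.,78,76,74.5,73.5):
    hit=bot.servo_line(HEAD+n*h,q,speed=20,until_force=4)
    st=bot.read_state(); d=st["ee_pos"]-HEAD
    print(round(st["clock"],2),h,hit,"axial",(d@n).round(2),"lat",(d-n*(d@n)).round(2),(st["ft_force"]-f0).round(2),st["moment"].round(3))
    if hit: break
```

```text
16.82 84.0 False axial 84.08 lat [ 0.06 -0.04  0.01] [0.92 0.83 0.58] [-0.019  0.114 -0.001]
17.18 80.0 False axial 79.84 lat [-0.09  0.03 -0.01] [ 1.38  0.35 -0.57] [-0.007  0.092  0.022]
17.43 78 False axial 77.87 lat [-0.07  0.01 -0.01] [0.69 1.19 0.19] [-0.033  0.121  0.039]
17.68 76 False axial 75.87 lat [-0.06  0.02 -0.01] [0.88 1.13 0.37] [-0.035  0.169  0.048]
17.93 74.5 False axial 74.78 lat [ 0.22 -0.09  0.03] [0.32 0.39 4.42] [-0.006  0.103  0.056]
18.18 73.5 False axial 74.44 lat [ 0.54 -0.24  0.08] [-2.26  1.75 11.99] [0.219 0.526 0.012]
```

Run:
```python
from rig import bot
from h import *
n=HEAD-HOLE; L0=np.linalg.norm(n); n/=L0
L=L0+74.7
up=np.array([0,0,1.])
for t in (0,.2,.4,.6,.8,1.0):
    m=n*(1-t)+up*t; m/=np.linalg.norm(m)
    bot.servo_line(HOLE+m*L,quat(down(np.radians(85),tiltto(m))),speed=15)
    st=bot.read_state(); T=rot(st["tool_rot"]); d=st["ee_pos"]-HOLE
    print(round(st["clock"],2),t,"L",(-T[:,1]@d).round(2),"goal",L.round(2),st["ft_force"].round(2),st["moment"].round(3),T[:,1].round(3))
bot.dwell(.3)
st=bot.read_state();print(st["clock"],st["ee_pos"].round(2),st["ft_force"].round(2),st["moment"].round(3),rot(st["tool_rot"]).round(3).tolist())
c=grab(bot,"wrist","u0");cv2.imwrite('pics/u0b.png',cv2.resize(c["image"],(780,585)))
a=grab(bot,"side","u0s")["image"][60:180,240:400];cv2.imwrite('pics/u0sb.png',cv2.resize(a,None,fx=4.5,fy=4.5,interpolation=cv2.INTER_CUBIC))
a=grab(bot,"top","u0t")["image"][140:260,300:460];cv2.imwrite('pics/u0tb.png',cv2.resize(a,None,fx=4.5,fy=4.5,interpolation=cv2.INTER_CUBIC))
```

```text
18.43 0 L 121.87 goal 121.87 [-0.28 -0.18  1.85] [0.053 0.068 0.042] [ 0.155  0.01  -0.988]
18.82 0.2 L 121.85 goal 121.87 [-3.06 -1.46  3.78] [-0.264  0.576 -0.03 ] [ 0.124  0.008 -0.992]
19.23 0.4 L 121.85 goal 121.87 [-3.15 -1.35  3.54] [-0.518  0.692 -0.074] [ 0.093  0.006 -0.996]
19.62 0.6 L 121.84 goal 121.87 [-2.4  -0.85  3.23] [-0.477  0.62  -0.063] [ 0.062  0.004 -0.998]
20.02 0.8 L 121.86 goal 121.87 [-3.37 -2.61  4.81] [-0.467  0.61  -0.091] [ 0.031  0.002 -1.   ]
20.43 1.0 L 121.88 goal 121.87 [-2.18 -1.86  4.86] [-0.5    0.608 -0.026] [ 0. -0. -1.]
20.725 [ 540.44 -213.28  122.3 ] [-1.77 -1.38  2.97] [-0.415  0.474  0.009] [[0.087, 0.0, -0.996], [0.996, 0.0, 0.087], [0.0, -1.0, -0.0]]
```

View pics/u0b.png

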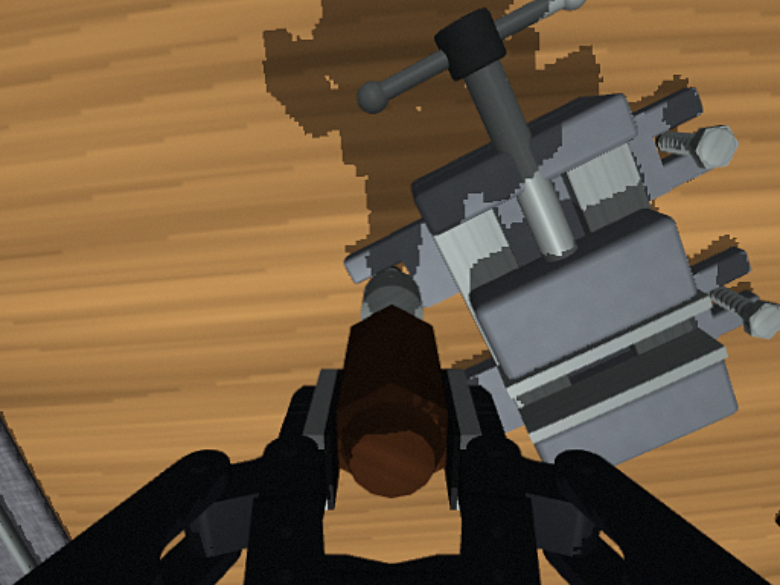

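View pics/u0sb.png

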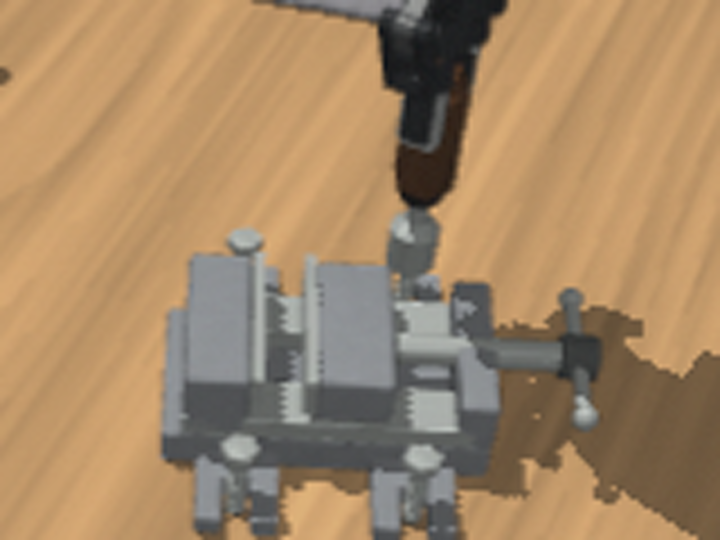

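Run:
```python
from rig import bot
from h import *
st=bot.read_state(); zc=122.3-.0
z0=HOLE[2]+121.87
off=0
for k in range(1,20):
    a=min(10.*k,192) if k<19 else 192
    z=z0-2.25*max(0,a-5)/180-off
    bot.servo_line(np.array([HOLE[0],HOLE[1],z]),quat(down(np.radians(85-a))),speed=10)
    st=bot.read_state()
    print(round(st["clock"],2),a,st["ee_pos"].round(2),round(z,2),st["ft_force"].round(2),st["moment"].round(3),st["joint_positions"][5].round(2))
    if st["ft_force"][2]>9: off-=.3
    if st["ft_force"][2]<0: off+=.2
    if st["ft_force"][2]>14: print("stop");break
bot.dwell(.3)
st=bot.read_state();print(st["clock"],st["ee_pos"].round(2),st["ft_force"].round(2),st["moment"].round(3))
c=grab(bot,"wrist","v0");cv2.imwrite('pics/v0b.png',cv2.resize(c["image"],(780,585)))
```

```text
21.2 10.0 [ 540.36 -213.34  122.24] 122.21 [-2.74 -1.56  4.92] [-0.451  0.667 -0.013] -1.75
21.52 20.0 [ 540.36 -213.34  122.16] 122.08 [-1.94 -1.83  5.57] [-0.44   0.735  0.028] -1.58
21.85 30.0 [ 540.33 -213.32  122.02] 121.96 [-3.87 -1.39  5.63] [-0.368  0.724 -0.014] -1.4
22.18 40.0 [ 540.36 -213.29  121.93] 121.83 [-3.95 -1.79  5.01] [-0.345  0.757  0.032] -1.23
22.5 50.0 [ 540.34 -213.25  121.8 ] 121.71 [-2.7  -1.86  5.75] [-0.328  0.768 -0.   ] -1.05
22.82 60.0 [ 540.37 -213.22  121.66] 121.58 [-4.2  -1.45  6.05] [-0.299  0.755  0.011] -0.88
23.15 70.0 [ 540.36 -213.19  121.53] 121.46 [-2.78 -1.21  5.99] [-0.248  0.695 -0.006] -0.7
23.48 80.0 [ 540.39 -213.2   121.43] 121.33 [-3.47 -1.8   5.83] [-0.149  0.64   0.023] -0.53
23.8 90.0 [ 540.4  -213.17  121.29] 121.21 [-1.58 -0.7   5.35] [-0.124  0.569  0.013] -0.35
24.12 100.0 [ 540.44 -213.19  121.18] 121.08 [-2.18 -0.64  5.53] [-0.125  0.571 -0.038] -0.18
24.45 110.0 [ 540.45 -213.18  121.04] 120.96 [-1.91 -0.64  5.21] [-0.142  0.565  0.008] -0.01
24.77 120.0 [ 540.47 -213.19  120.92] 120.83 [-2.33 -0.87  5.26] [-0.171  0.479  0.036] 0.17
25.1 130.0 [ 540.48 -213.21  120.8 ] 120.71 [-0.87 -1.57  4.85] [-0.201  0.362  0.022] 0.34
25.43 140.0 [ 540.49 -213.24  120.68] 120.58 [-1.7  -0.82  5.42] [-0.173  0.468  0.019] 0.52
25.75 150.0 [ 540.48 -213.27  120.55] 120.46 [-2.05 -1.61  5.82] [-0.252  0.416  0.048] 0.69
26.07 160.0 [ 540.51 -213.28  120.42] 120.33 [-1.26 -0.92  5.36] [-0.295  0.338  0.004] 0.87
26.4 170.0 [ 540.46 -213.31  120.27] 120.21 [-1.73 -0.74  4.85] [-0.324  0.372 -0.008] 1.04
26.73 180.0 [ 540.47 -213.33  120.15] 120.08 [-1.33 -0.86  4.14] [-0.306  0.357 -0.028] 1.22
27.08 192 [ 540.47 -213.34  120.01] 119.93 [-2.1  -1.42  6.14] [-0.381  0.429  0.036] 1.43
27.3833 [ 540.44 -213.35  119.99] [-1.6  -1.37  4.28] [-0.37   0.398 -0.002]
```

View pics/v0b.png

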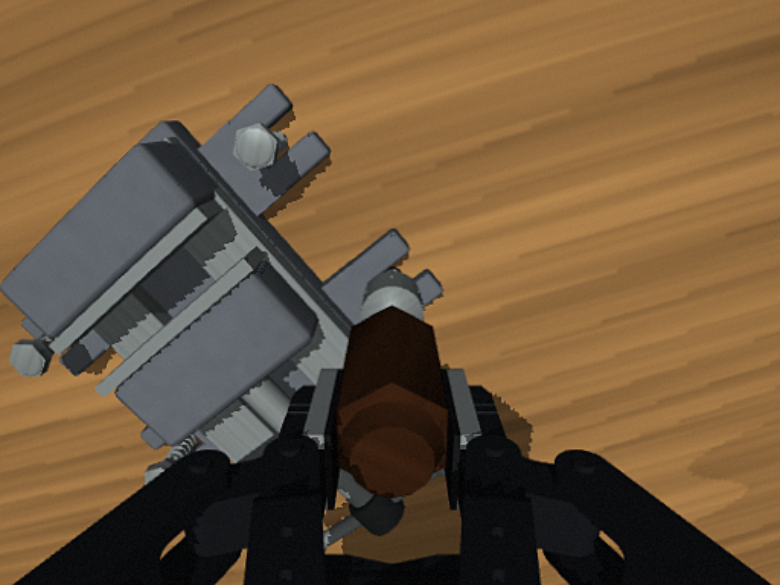

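Run:
```python
from rig import bot
from h import *
a=186; q=quat(down(np.radians(85-a)))
st=bot.read_state(); p=st["ee_pos"].copy()
bot.servo_line(np.array([HOLE[0],HOLE[1],p[2]+.3]),q,speed=10)
st=bot.read_state();print(st["ft_force"].round(2),st["moment"].round(3))
for z in (123,126,130,134,180):
    bot.servo_line(np.array([HOLE[0],HOLE[1],z]),q,speed=30 if z<140 else 150)
    st=bot.read_state();print(round(st["clock"],2),z,st["ft_force"].round(2),st["moment"].round(3))
T=rot(st["tool_rot"])
bot.servo_line(np.array([HOLE[0],HOLE[1],180])+T[:,2]*55,q,speed=150)
bot.dwell(.15)
c=grab(bot,"wrist","x0");cv2.imwrite('pics/x0b.png',cv2.resize(c["image"],(780,585)))
print(bot.read_state()["clock"],proj(c,[540.4,-213.3,45])*[780/512,585/384])
P=cloud(c); m=((P[...,2]>41)).astype(np.uint8); nl,lab,st,ce=cv2.connectedComponentsWithStats(m)
for l in range(1,nl):
    if 100<st[l,4]<1200:
        Q=P[lab==l]; z=Q[:,2]; A=Q[z>np.median(z)-1.5]; print("  blob",(ce[l]*1.523).round(0),st[l,4],A.mean(0).round(1), ((A.min(0)+A.max(0))/2).round(1))
```

```text
[ 0.9  -0.37  2.58] [-0.312  0.202  0.02 ]
27.94 123 [-0.93 -0.54 -0.91] [-0.271  0.177 -0.01 ]
28.19 126 [ 0.22 -0.34 -2.2 ] [-0.002 -0.003  0.051]
28.48 130 [ 0.89 -0.55 -2.52] [ 0.041 -0.009 -0.02 ]
28.76 134 [ 0.16 -0.5  -2.13] [ 0.002 -0.037 -0.021]
29.22 180 [ 0.02  0.06 -2.58] [-0.012  0.007 -0.015]
29.9333 [[391.3981851  355.10847551]]
  blob [303. 230.] 391 [ 624.  -180.1   47.9] [ 623.7 -179.8   48.3]
  blob [101. 368.] 319 [565.5 -35.9  47.6] [564.6 -35.6  47.8]
```

View pics/x0b.png

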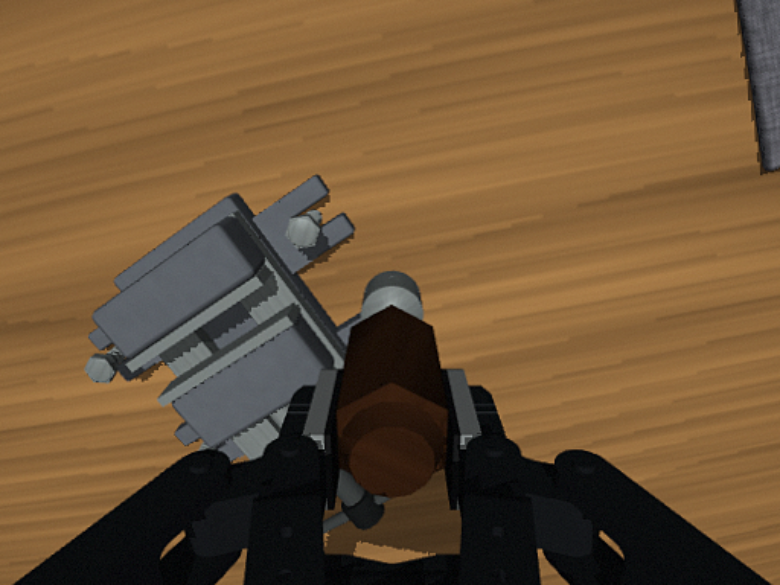

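Run:
```python
from rig import bot
from h import *
st=bot.read_state(); T=rot(st["tool_rot"]); q=st["tool_rot"]
bot.servo_line(np.array([HOLE[0],HOLE[1],180])-T[:,2]*70,q,speed=250)
bot.dwell(.15)
c=grab(bot,"wrist","x1");cv2.imwrite('pics/x1b.png',cv2.resize(c["image"],(780,585)))
uv=proj(c,[540.4,-213.3,45])[0]
print(bot.read_state()["clock"],uv*[780/512,585/384])
P=cloud(c); m=((P[...,2]>41)).astype(np.uint8); nl,lab,st,ce=cv2.connectedComponentsWithStats(m)
for l in range(1,nl):
    if 100<st[l,4]<1200:
        Q=P[lab==l]; z=Q[:,2]; A=Q[z>np.median(z)-1.5]; print("  blob",(ce[l]*1.523).round(0),st[l,4],A.mean(0).round(1), ((A.min(0)+A.max(0))/2).round(1))
        co=np.linalg.lstsq(np.c_[A[:,:2],np.ones(len(A))],A[:,2],rcond=None)[0]; print("   slopes",co[:2].round(3))
u,v=uv.astype(int); a=c["image"][v-30:v+30,u-30:u+30]; cv2.imwrite("pics/x1h.png",cv2.resize(a,None,fx=9,fy=9,interpolation=cv2.INTER_CUBIC)); print(u,v)
```

```text
30.7833 [391.24704481 140.25141934]
  blob [392. 141.] 372 [ 540.  -213.7   45.5] [ 540.1 -213.7   45.8]
   slopes [ 0.011 -0.008]
  blob [ 63. 163.] 429 [565.2 -36.   47.8] [565.  -35.4  48.1]
   slopes [-0.     0.018]
  blob [167. 294.] 365 [481.8 -69.6  47.7] [481.7 -69.1  48.2]
   slopes [-0.006 -0.005]
256 92
```

View pics/x1b.png

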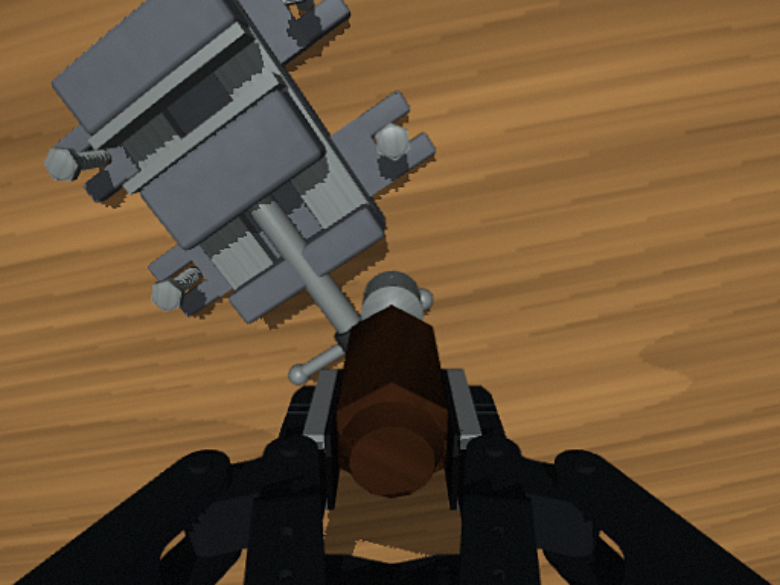

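View pics/x1h.png

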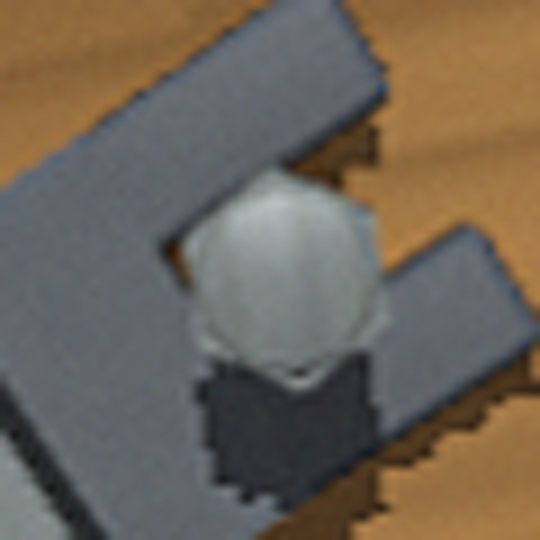

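Run:
```python
from rig import bot
from h import *
st=bot.read_state(); p=st["ee_pos"].copy(); p[2]=230
bot.servo_line(p,st["tool_rot"],speed=250)
q=quat(down(np.radians(80)))
bot.move_to(np.array([568,295,210.]),q)
bot.servo_line(np.array([568,295,155.]),q,speed=200)
bot.dwell(.2)
c=grab(bot,"wrist","y0");cv2.imwrite('pics/y0b.png',cv2.resize(c["image"],(780,585)))
uv=proj(c,[508,305,45])[0]
print(bot.read_state()["clock"],uv*[780/512,585/384])
u,v=uv.astype(int); print(u,v); a=c["image"][v-40:v+40,u-40:u+40]; a=cv2.convertScaleAbs(a,alpha=1.6,beta=10);cv2.imwrite("pics/y0h.png",cv2.resize(a,None,fx=7,fy=7,interpolation=cv2.INTER_CUBIC))
P=cloud(c); print(P[v,u+22],P[v-22,u])
```

```text
33.7583 [389.80029326 159.19177194]
255 104
[510.38657217 320.45067973  44.76923933] [492.69258182 306.94655197  10.68175853]
```

View pics/y0b.png

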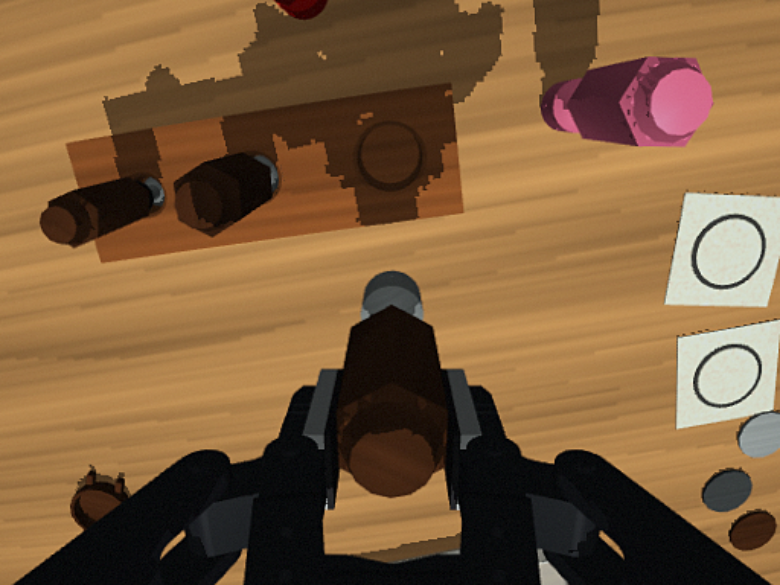

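View pics/y0h.png

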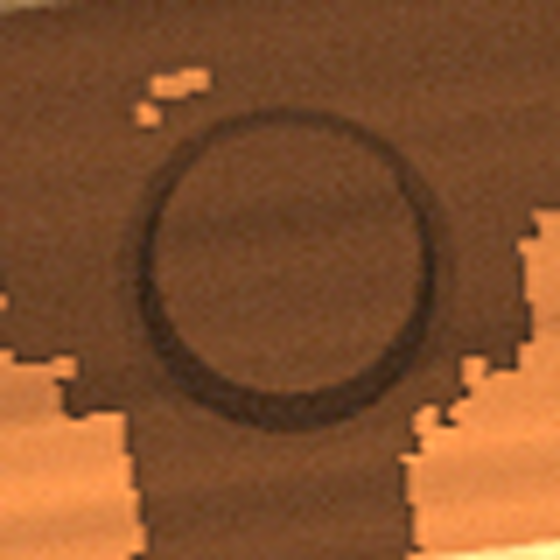

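Run:
```python
from h import *
c=load("y0")
for p in [(288,267),(137,267),(440,267),(288,103),(288,430)]:
    print(onplane(c,[(215+p[0]/7-.43,64+p[1]/7-.43)],45).round(1))
```

```text
[[506.  305.2  45. ]]
[[503.2 289.6  45. ]]
[[508.8 321.   45. ]]
[[489.6 308.2  45. ]]
[[522.9 302.2  45. ]]
```

Run:
```python
from rig import bot
from h import *
q=quat(down(np.radians(-8.3)))
p=np.array([507,305,0.])
bot.servo_line(np.array([568,295,170.]),None,speed=150)
bot.move_to(p+[0,0,165],q)
bot.servo_line(p+[0,0,138],q,speed=100)
for z in (133,128,122,110,100,97,95.5):
    hit=bot.servo_line(p+[0,0,z],q,speed=40,until_force=6)
    st=bot.read_state();print(round(st["clock"],2),z,hit,st["ee_pos"].round(1),st["ft_force"].round(1),st["moment"].round(2))
    if hit: break
```

```text
36.12 133 False [507.  305.  133.1] [-0.7  0.2 -2.2] [ 0.    0.08 -0.02]
36.4 128 False [506.9 304.9 127.7] [-0.3 -0.6 -1.5] [ 0.01  0.03 -0.02]
36.7 122 False [506.9 304.9 121.6] [-0.4  0.8 -1.8] [0.02 0.06 0.05]
37.15 110 False [506.9 304.9 109.8] [-0.1  1.2 -2.1] [-0.   -0.02  0.03]
37.55 100 False [506.9 304.9  99.7] [-0.1 -0.6 -1.5] [-0.   -0.02 -0.03]
37.8 97 False [506.9 305.   96.9] [-0.5 -0.5 -0.6] [-0.02 -0.03 -0.01]
38.05 95.5 False [507.1 305.   95.6] [ 0.2 -0.5 -1. ] [-0.04 -0.05 -0.02]
```

Clean insertion to full depth; release, back off and check.

Run:
```python
from rig import bot
from h import *
q=quat(down(np.radians(-8.3)))
p=np.array([507,305,0.])
bot.move_gripper(60,40); bot.dwell(.2)
bot.servo_line(p+[0,0,160],q,speed=100)
bot.move_gripper(85)
bot.servo_line(np.array([505,255,215.]),q,speed=200)
bot.dwell(.3)
c=grab(bot,"wrist","z0");cv2.imwrite('pics/z0b.png',cv2.resize(c["image"],(780,585)))
P=cloud(c); m=((P[...,2]>125)&(P[...,2]<145)).astype(np.uint8); nl,lab,st,ce=cv2.connectedComponentsWithStats(m)
for l in range(1,nl):
    if st[l,4]>100: print((ce[l]*1.523).round(),st[l,4],np.nanmedian(P[lab==l],0).round(1))
s=bot.read_state();print(s["clock"],s["ft_force"].round(2))
t=grab(bot,"top","z0t"); cv2.imwrite('pics/z0tb.png',cv2.resize(t["image"][130:290,60:260],None,fx=4,fy=3.7))
cv2.imwrite('pics/z0v.png',cv2.resize(t["image"][140:280,280:410],None,fx=4.4,fy=4.2,interpolation=cv2.INTER_CUBIC))
for u,v in((180,246),(210,242),(254,148)): print(cloud(t)[v,u].round(1))
```

```text
[381. 190.] 1584 [507.1 306.3 134.4]
[207. 281.] 652 [418.3 275.2 126.6]
[396. 327.] 323 [504.4 238.4 125.9]
40.7 [-0.2  -0.41  0.9 ]
[503.8 235.  123.3]
[501.3 177.5 119.8]
[715.4  52.7   3.3]
```

View pics/z0b.png

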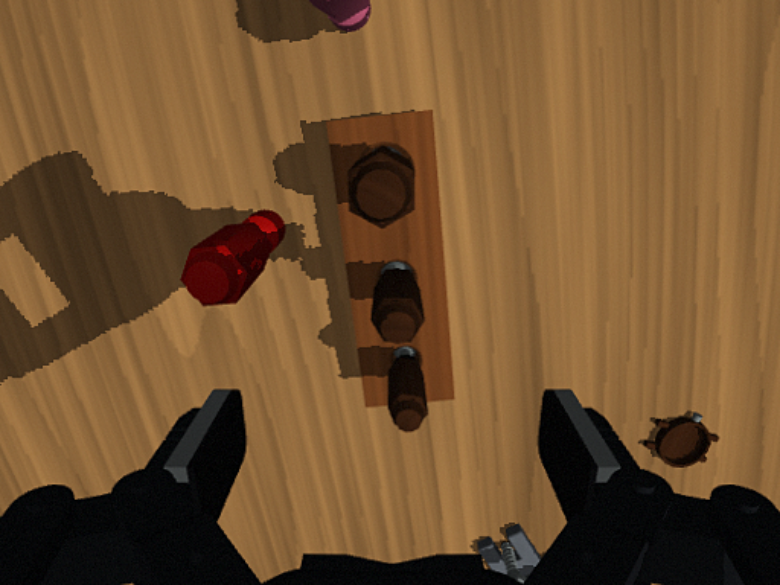

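View pics/z0v.png

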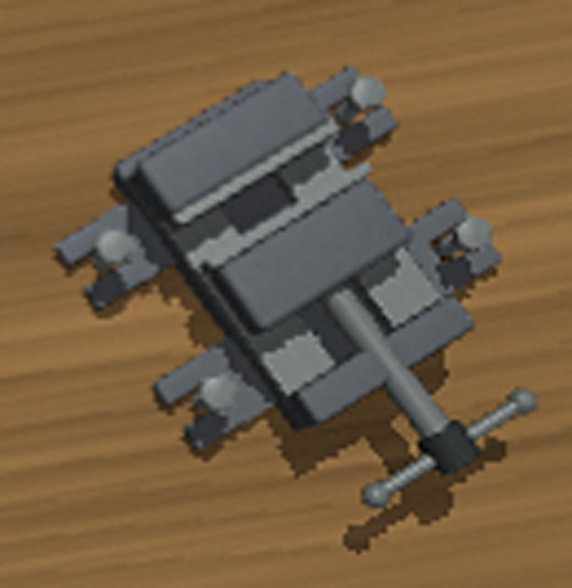

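The driver is back at full depth: its handle reads z 134.4, the same as at the start. The bystanders have not moved, the screw stands square, and the gripper is clear of everything.

```bash
python3 -c "
from rig import bot
bot.finish_job(); print(bot.read_state()['clock'])"
```

```text
the job is handed in; nothing more can be done
the job is handed in; nothing more can be done
```

I handed the job in at about 41 s of the 72 s allowed. The leaning screw has been started and stands square, and the big driver is back in its own hole, released.

**What I did:** The leaning screw was the one at about (540, -213), leaning about 9° towards -x. I took the largest dark driver from the stand, lined it up with the lean and the head's flats, and lowered it over the head. I then brought both upright over the hole, turned 192° clockwise while following the screw down, backed off 6°, lifted straight off and put the driver back.

**Final checks:**
- **Screw:** the head is at (540.0, -213.7) and sits 2.25 mm lower than the other three heads, which fits half a turn. Its top is level to about 0.014 rad.
- **Driver:** it went into its hole with no contact force. It stands upright at about (507, 305–306), and its handle top is at the same height as before I took it.
- **Bystanders:** the middle and small drivers and the watch case stayed within about 1–2 mm, apart from a 4 mm change in one single-pixel height reading on the middle driver. The wrist camera shows that driver at the same height as before.

**What disagreed or came close:**
- **Turning torque:** the wrist sensor showed almost none, where about 0.12 N m was expected. I judged the turn by how far the screw sank.
- **Seating force:** it briefly reached about 15 N, which is under the 18 N limit. I found no sign that the screw was pressed down.
- **Stand hole:** my estimates of its centre differed by 2–3 mm between views, so I aimed between them.

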